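# Catch the buffer bottles from the gravity dispenser

### The job

Fetch the three dropper bottles from their gravity dispenser: pick up the catch pan by its grip, hold it off the table under the mouth of the dispenser that holds the bottles and push the hanging paddle back with the pan's front rim, so that the gate drops and all three slide into the pan while you hold it. Then draw back so that the gate springs shut, and set the pan with the bottles down flat in the middle of the rubber mat, square to it and wholly on it. Keep the cassette dispenser shut and leave the sanitiser, timer, tape and stapler where they are.

Things in the scene. Friction and masses are not known exactly. Their poses are not given: they have to be found in the camera images.
- pan: Aluminium catch pan, an open tray with a tall back: 170 mm (x) by 112 mm (y), 0.16 to 0.26 kg. Origin in the middle of its underside, z up. Floor and walls 3 mm; front (+x) and side walls 50 mm high with a 6 mm rolled rim (top 53 mm, foremost point x = +87 mm); the back wall (-x) rises to 104 mm and ends in the grip. It stands left or right of the dispensers, back roughly towards the robot.
- pan_grip (a point): Middle of the grey grip on top of the pan's back wall: an upright flat strip 14 mm thick along the pan's x, 90 mm long along its y, from 72 to 104 mm above the pan's underside. This point is at x = -83.5, z = 90 mm in the pan's frame. Pinch it from above across its thickness.
- bottle_dispenser: The dispenser that holds the bottles: a fixed two-post stand with an open-topped slick aluminium channel, 32 mm wide, 30 mm deep, 206 mm long, falling at 33 deg towards the robot. Origin on the table below the channel's lower end, +x uphill (away from the robot), z up. Posts and 80 mm wide base lie at x = 82 to 176 mm; the space before them, below the channel, is open to both sides.
- bottle_mouth (a point): Lower end of the bottle channel, middle of its floor edge, 165 mm above the table. Just before it stands the gate plate, 30 mm wide, dispenser x = -13 to +7, z = 148 to 178 mm when shut; open, its top swings down to z = 134, its foot to 112 mm. The channel's upper edges rise from z = 190 mm at the mouth to 302 mm at dispenser x = 156 mm.
- bottle_paddle (a point): Middle of the front face of the bottle dispenser's paddle. At rest the face is upright, 44 mm wide, at dispenser x = 30 mm, z = 47 to 108 mm. Pushed towards +x at z = 90 to 95 mm by about 27 mm (2 to 6 N) it opens the gate by 0.5 rad.
- bottle_gate (a joint): Rocker of the bottle dispenser (gate plate and hanging paddle in one), hinge along y at dispenser x = 70, z = 150 mm, rad: 0 = gate up and shut (a spring returns it); grows as the paddle is pushed back and the gate drops. Bottles slide out from about 0.3; stop at 0.6.
- cassette_dispenser: A second dispenser of exactly the same make and frame, holding two flat test cassettes. The two stand side by side, 260 to 340 mm apart, either one on the left, each turned by up to 0.2 rad.
- cassette_gate (a joint): Rocker of the cassette dispenser, same meaning; keep shut.
- bottle_1: White dropper bottle, 20 mm across, 64 mm long with its pointed cap, 13 to 22 g; starts lying in the bottle channel, lowest, its base against the gate, cap uphill. Origin in the middle of its base, z along its axis to the cap. They slide slickly by themselves once the gate is down, and fly off the mouth at up to 1 m/s, up to about 80 mm past it at pan height.
- bottle_2: White dropper bottle, 20 mm across, 64 mm long with its pointed cap, 13 to 22 g; starts lying in the bottle channel, middle, cap uphill. Origin in the middle of its base, z along its axis to the cap. They slide slickly by themselves once the gate is down, and fly off the mouth at up to 1 m/s, up to about 80 mm past it at pan height.
- bottle_3: White dropper bottle, 20 mm across, 64 mm long with its pointed cap, 13 to 22 g; starts lying in the bottle channel, upper, cap uphill. Origin in the middle of its base, z along its axis to the cap. They slide slickly by themselves once the gate is down, and fly off the mouth at up to 1 m/s, up to about 80 mm past it at pan height.
- cassette_1: White flat test cassette, 70 x 20 x 6 mm, in the cassette channel; stays there. Origin in the middle of its underside.
- cassette_2: White flat test cassette, 70 x 20 x 6 mm, in the cassette channel; stays there. Origin in the middle of its underside.
- mat: Black rubber bench mat lying fixed on the table, 236 x 176 x 4 mm, long side along its x; origin in the middle of its underside. It lies on the side of the dispensers where the pan does not stand.
- sanitiser: Pump bottle, 62 mm across, 191 mm tall; origin under it. A bystander: upright in front, midway between the two dispensers' mouths where it leaves little room beside the pan, or behind on the left.
- timer: Flat square timer, 64 x 64 x 20 mm, a bystander; in the other of these two places.
- tape_roll: Roll of tape lying flat, 104 mm across, 25 mm tall, a bystander behind on the right.
- stapler: Black hand stapler, 34 x 138 x 40 mm (long along its own y), a bystander lying between the stands of the two dispensers, pointing away from the robot.

How it is judged:
By the outcome, as a careful person would: the job done as asked, in the order asked, and still so for the second after the job is handed in, with the robot touching nothing.
It also fails if it takes over 51 s, if anything falls off the work surface, if the arm or the gripper's body presses on something with over 40 N, if the wrist force passes 120 N, or if a joint passes its speed limit or range.

### The arm

A 7-joint arm with a two-finger parallel gripper is mounted at the origin on a cart in front of the work surface, level with it; the furniture and walls round the work are solid. World frame = base frame: x ahead of the robot, y to its left, z up, the work surface at z = 0. Lengths are in m, angles in rad, forces in N, time in s.
With the tool pointing down it reaches from about 0.4 to 0.875 m from the base axis. Payload 19.3 kg.
Tool frame: the origin (TCP) lies at the very end of the fingers, on their centre line; the grasp point (between the pads) lies 19 mm behind it; z points along the fingers, y is the line along which they close (so a half turn about z gives the same grasp; the last joint's range is limited). The gripper opens to 85 mm and grips with 20 to 120 N. Pads are 22 mm wide; open, the fingers measure 114 mm over their backs; the gripper's body (76 mm by 85 mm) begins 54 mm behind the grasp point. The pads swing forward as they close: fully open they stand 13 mm farther back than shut.
Start: joints at [1.101, 0.521, -0.036, 1.599, 0.021, 1.021, -0.113], TCP at [0.243, -0.576, 0.231] pointing down, gripper open.
Joint ranges: [-2.91, 2.91], [-0.3, 2.13], [-1.5, 1.42], [0.17, 2.43], [-1.26, 4.41], [0.16, 1.93], [-2.52, 2.52]. Speed limits (rad/s): [1.89, 1.89, 2.39, 2.39, 3.01, 3.01, 3.01].

### API

Orientations are given as [roll, pitch, yaw] about the fixed x, y, z axes, in that order (R = Rz(yaw) Ry(pitch) Rx(roll)).
In Python, from workcell import bot gives the robot as it stands.
- The arm moves only by the tool carry_out, never from a script. Its argument "rows" is a list that holds one entry, the list of rows, each a list of 4 numbers: the shift along the tool's x, y, z in m, then the turn about the tool's z in degrees. In form: [[[x, y, z, twist], ...]]. A call has 1 to 12 rows; each row is the pose to reach, as a shift and turn from the pose commanded when the call began, along the tool's axes at that moment; what a row does not reach only later rows make up. A row lasts 1/12 s, in which the tool goes at most 41.7 mm and 7.16 degrees, less where a joint would pass 70% of its speed; a pose out of reach is approached as far as the arm can. A call with a gripper value outside its range is refused whole. "grip" is the finger opening in m, from 0 to 0.0854, set as the call begins (left out, the last holds). The fingers move at their own pace and stop on an object; "grip_force" is the grip in N (left out, the last holds). Time passes only in rows, so rows that repeat a pose let the fingers close. It gives the time, the measured TCP pose, the force, the opening and the grip force at its end, in the units of the state.
- bot.observe(): the state, without advancing time (a new reading comes with each control period).
- bot.grab_frame(name): name is "side" or "top"; returns a dict with "pixels" (420x560x3 uint8, red, green, blue), "K" (3x3 intrinsics, pixels), "pose" (4x4, takes a point from camera to world coordinates). Camera axes: x right, y down, z forward; pixel columns grow to the right and rows downward; lengths in m; the calibration is good to about 2 mm. A picture is of the moment at which its call begins. There is no depth.
- bot.job_done(): hands the job in; it is judged then, once.
Trained networks look in a picture, given as the dict that the camera call returned (one of the last four; its "shot" number tells which), for a name from the list of things; names that differ only in an ending like _2 or _b are one class to them, and where a whole thing is asked for, a point or a joint stands for the part that bears it (a point fixed in the world has none). Each returns a list of dicts, best first, with "conf" (0 to 1); they miss things now and then, are a little off and sometimes report something else, mostly with a low value. They report only what shows in the picture. A call takes as long as a camera call.
- bot.look_for(picture, label): "position" ([column, row] in pixels, amid what is visible of it).
- bot.regions_of(picture, label): "region" (420x560 bool, what is visible of it) and "position" ([column, row] in pixels, amid what is visible of it).
- bot.spot_point(picture, label): "position" ([column, row] in pixels: a listed point, or the origin of a listed thing).
The state is a dict: "clock": time; "qpos": joint angles; "qd": joint speeds; "joint_efforts": joint torques, N m; "position": TCP position; "tool_rot": TCP orientation; "force": force on the tool from outside, world axes, zero at the start; "moment": the same for the moment, N m; "grip_width": finger opening in m; "finger_force": force on a finger pad.
Only numpy, scipy, OpenCV 4.12 (cv2) and the standard library are available. Lean on these libraries where they do the work, as an engineer would, in place of code of your own. Each camera call takes 0.05 s, during which the arm holds its last target. There are 200 camera calls.

## Working session

There is one attempt and no reset: what is moved stays moved. The work goes in short steps, Python scripts to look and compute and a tool call to move; the robot and the scene stay as the last step left them, time stands still between calls to the robot, and variables do not carry over. Pictures are saved under pics/ and viewed, at most 10 in all, crops included, and the job is handed in when it is done.

Besides the shell and the picture viewer there is one more tool, called after "Call:" as name(argument=value, ...) on one line, values as JSON. carry_out: Moves the arm, as the interface text tells. Its arguments: {"type":"object","properties":{"rows":{"type":"array","items":{"type":"array","items":{"type":"array","items":{"type":"number"}}}},"grip":{"type":"number"},"grip_force":{"type":"number"}},"required":["rows"]}

```bash
ls; mkdir -p pics; cat > h.py <<'E'
import numpy as np, cv2
from workcell import bot
def ray(f,px):
    K=np.array(f["K"]);P=np.array(f["pose"])
    d=P[:3,:3]@np.linalg.solve(K,[px[0],px[1],1.]);return P[:3,3],d
def at_z(f,px,z):
    o,d=ray(f,px);return o+d*(z-o[2])/d[2]
def tri(fs,pxs):
    A=np.zeros((3,3));b=np.zeros(3);L=[]
    for f,p in zip(fs,pxs):
        o,d=ray(f,p);d=d/np.linalg.norm(d);M=np.eye(3)-np.outer(d,d);A+=M;b+=M@o;L.append((M,o))
    x=np.linalg.solve(A,b);return x,[np.linalg.norm(M@(x-o)) for M,o in L]
def proj(f,X):
    P=np.linalg.inv(np.array(f["pose"]));c=P[:3,:3]@np.array(X)+P[:3,3];u=np.array(f["K"])@c;return u[:2]/u[2]
def save(f,n): cv2.imwrite("pics/"+n,cv2.cvtColor(f["pixels"],cv2.COLOR_RGB2BGR))
E
python3 - <<'E'
from h import *
np.set_printoptions(precision=4,suppress=True)
T=bot.grab_frame("top");S=bot.grab_frame("side")
save(T,"t1.png");save(S,"s1.png")
o=bot.observe();print(o["clock"],o["position"],o["tool_rot"],o["grip_width"])
for n in ["pan","pan_grip","bottle_dispenser","cassette_dispenser","bottle_mouth","bottle_paddle","mat","sanitiser","timer"]:
    r=[bot.spot_point(f,n)[:2] for f in (T,S)]
    s=n+" "+str([[(np.round(e["position"],1).tolist(),round(e["conf"],2)) for e in q] for q in r])
    if r[0] and r[1]:
        x,e=tri((T,S),(r[0][0]["position"],r[1][0]["position"]));s+=f" {x} {np.round(e,4)}"
    print(s)
E
```

```text
pics
0.1 [ 0.2431 -0.5755  0.2308] [-3.1406  0.0001  0.3997] 0.08573613135699178
pan [[([385.1, 230.5], 0.72), ([280.8, 248.0], 0.19)], [([272.9, 234.8], 0.74), ([212.9, 294.2], 0.71)]] [ 0.5408 -0.1889  0.2313] [0.0902 0.0902]
pan_grip [[([411.6, 254.8], 0.78)], [([177.3, 283.6], 0.62)]] [ 0.4154 -0.342   0.0882] [0.0047 0.0047]
bottle_dispenser [[([331.0, 206.8], 0.85)], [([257.0, 269.6], 0.81), ([249.2, 221.6], 0.37)]] [ 0.5601 -0.1457  0.0038] [0.0032 0.0032]
cassette_dispenser [[], [([310.3, 207.3], 0.9)]]
bottle_mouth [[([334.7, 194.9], 0.92)], [([258.1, 237.4], 0.89)]] [ 0.5609 -0.1324  0.1645] [0.0003 0.0003]
bottle_paddle [[([330.4, 188.3], 0.65)], [([268.7, 259.7], 0.49)]] [ 0.5978 -0.1349  0.0764] [0.0018 0.0018]
mat [[([168.4, 236.4], 0.68)], [([303.6, 173.4], 0.71)]] [ 0.4807  0.3182 -0.0141] [0.0005 0.0005]
sanitiser [[([162.3, 154.8], 0.7)], [([363.1, 192.0], 0.82)]] [ 0.7202  0.3458 -0.0139] [0.0033 0.0033]
timer [[([280.8, 246.8], 0.55)], [([250.8, 222.5], 0.63)]] [ 0.4458 -0.0017  0.0145] [0.0027 0.0027]
```

View pics/t1.png

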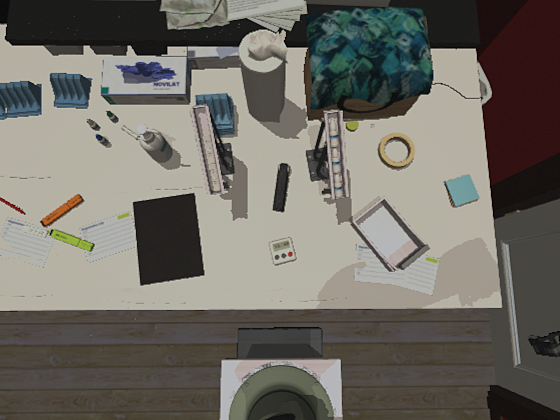

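View pics/s1.png

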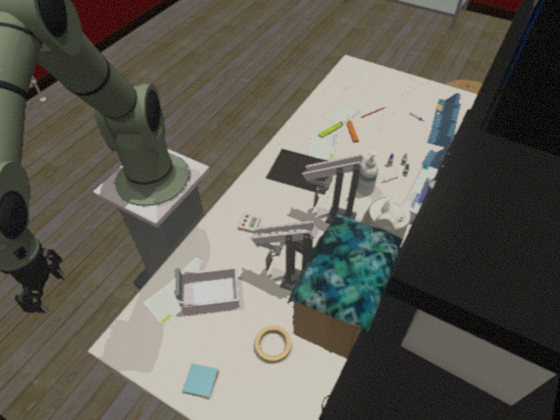

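```bash
cat > fit.py <<'E'
from h import *
from scipy.optimize import minimize, least_squares
def tf(p,P): 
    c,s=np.cos(p[2]),np.sin(p[2]);P=np.array(P,float);return np.c_[P[:,0]*c-P[:,1]*s+p[0],P[:,0]*s+P[:,1]*c+p[1],P[:,2]]
def box(x0,x1,y,z0,z1): return [[x,s*y,z] for x in(x0,x1) for s in(-1,1) for z in(z0,z1)]
PAN=[box(-.085,.087,.057,0,.053),box(-.0905,-.0765,.045,.072,.104),box(-.085,-.079,.056,0,.09)]
MAT=[box(-.118,.118,.088,0,.004)]
def sil(f,p,M,z=0):
    m=np.zeros((420,560),np.uint8)
    for h in M:
        X=tf(p,h);X[:,2]+=z
        q=np.array([proj(f,x) for x in X],np.float32);cv2.fillConvexPoly(m,np.int32(np.round(cv2.convexHull(q)*16)),1,shift=4)
    return m>0
def fit(fs,ms,p0,M,z=0):
    def c(p): return sum(1-(sil(f,p,M,z)&m).sum()/(sil(f,p,M,z)|m).sum() for f,m in zip(fs,ms))
    best=None
    for dy in (-.2,0,.2):
        s=np.array(p0)+[0,0,dy]
        r=minimize(c,s,method="Nelder-Mead",options=dict(initial_simplex=np.array([s,s+[.02,0,0],s+[0,.02,0],s+[0,0,.15]]),xatol=2e-4,fatol=1e-4))
        if best is None or r.fun<best.fun:best=r
    return best.x,best.fun
def masks(fs,n,near):
    out=[]
    for f in fs:
        q=proj(f,near);R=[r for r in bot.regions_of(f,n) if r["conf"]>.15]
        print(n,[(np.round(r["position"]),round(r["conf"],2)) for r in R])
        R.sort(key=lambda r:np.hypot(*(np.array(r["position"])-q)));out.append(np.array(R[0]["region"]))
    return out
E
python3 - <<'E'
from fit import *
np.set_printoptions(precision=4,suppress=True)
T=bot.grab_frame("top");S=bot.grab_frame("side");fs=(T,S)
pm=masks(fs,"pan",[.47,-.29,.03]);pan=fit(fs,pm,[.47,-.29,.7],PAN);print("pan",pan)
mm=masks((T,),"mat",[.48,.318,0]);mat=fit((T,),mm,[.48,.318,0],MAT);print("mat",mat)
t=np.tan(np.radians(33))
for f in fs:
    print([(np.round(b["position"],1).tolist(),round(b["conf"],2)) for b in bot.spot_point(f,"bottle_1")])
d0=[.561,-.133,0.0]
def chan(p): return tf(p,[[-.016,.017,.19],[.156,.017,.302],[.156,-.017,.302],[-.016,-.017,.19],[0,0,.165],[.03,-.022,.108],[.03,.022,.108],[.03,.022,.047],[.03,-.022,.047]])
im=[]
for f,pts in((T,0),(S,1)):
    a=cv2.cvtColor(f["pixels"],cv2.COLOR_RGB2BGR).copy();k=3
    q=proj(f,[.52,-.22,.1]);x0,y0=int(q[0]-66),int(q[1]-100)
    c=cv2.resize(a[y0:y0+190,x0:x0+133],None,fx=k,fy=k,interpolation=cv2.INTER_CUBIC)
    pr=lambda X:np.int32([(proj(f,x)-[x0,y0]+.5)*k for x in X])
    for h in PAN[:2]: cv2.polylines(c,[cv2.convexHull(pr(tf(pan[0],h)))],1,(0,0,255),1)
    cv2.polylines(c,[pr(chan(d0))[:4]],1,(0,255,0),1);cv2.polylines(c,[pr(chan(d0))[5:]],1,(255,0,0),1)
    im.append(c)
cv2.imwrite("pics/o1.png",np.hstack(im))
E
```

```text
pan [(array([387., 234.]), 0.83)]
pan [(array([207., 291.]), 0.97)]
pan (array([ 0.4794, -0.2916,  0.642 ]), np.float64(0.15234644466768332))
mat [(array([168., 239.]), 0.64)]
mat (array([0.4758, 0.3145, 0.146 ]), np.float64(0.03906959840087221))
[([338.2, 193.3], 0.54), ([332.3, 144.9], 0.54), ([335.3, 171.5], 0.43)]
[([269.0, 237.4], 0.53), ([257.4, 235.3], 0.45), ([286.7, 233.8], 0.45)]
```

View pics/o1.png

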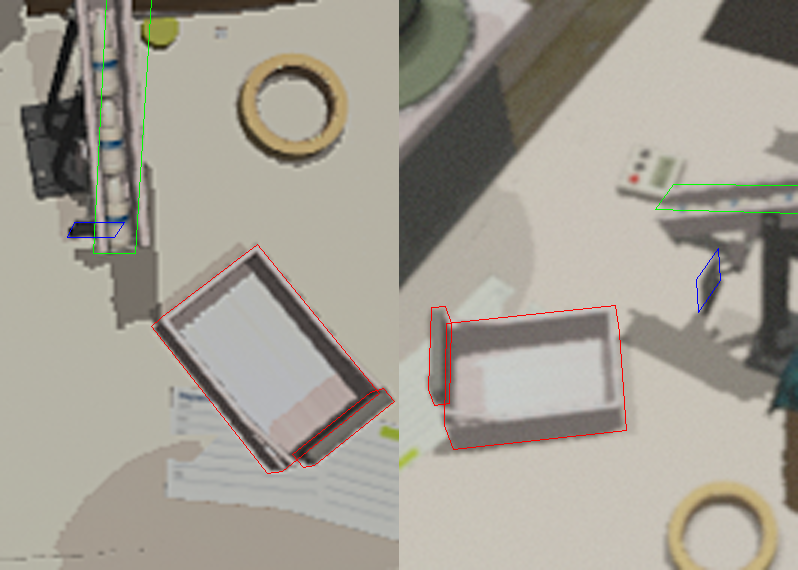

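```bash
python3 - <<'E'
from fit import *
np.set_printoptions(precision=4,suppress=True)
T=bot.grab_frame("top");S=bot.grab_frame("side");fs=(T,S)
tp=[(338.2,193.3),(335.3,171.5),(332.3,144.9)];sp=[(257.4,235.3),(269,237.4),(286.7,233.8)]
c,s=np.cos(np.radians(33)),np.sin(np.radians(33))
def bp(p,i,s0): d=s0+.064*i; return tf(p,[[d*c-.01*s,0,.165+d*s+.01*c]])[0]
def res(v):
    p=v[:3];r=[]
    for i in range(3):
        r+=list(proj(T,bp(p,i,v[3]))-tp[i]); r+=list(.5*(proj(S,bp(p,i,v[3]))-sp[i]))
    for n,X,q in(("m",[0,0,.165],((334.7,194.9),(258.1,237.4))),("p",[.03,0,.0775],((330.4,188.3),(268.7,259.7)))):
        for f,k in zip(fs,q): r+=list(proj(f,tf(p,[X])[0])-k)
    return np.array(r)
r=least_squares(res,[.56,-.134,.1,.0],loss="soft_l1");p=r.x[:3];print(r.x,np.round(res(r.x),1))
P=tf(p,[[-.016,.017,.19],[.156,.017,.302],[.156,-.017,.302],[-.016,-.017,.19]]);Q=tf(p,[[.03,-.022,.108],[.03,.022,.108],[.03,.022,.047],[.03,-.022,.047]])
G=tf(p,[[-.013,.015,.178],[-.013,-.015,.178],[.007,-.015,.148],[.007,.015,.148]])
im=[]
for f in fs:
    a=cv2.cvtColor(f["pixels"],cv2.COLOR_RGB2BGR);k=5
    q=proj(f,tf(p,[[.06,0,.18]])[0]);x0,y0=int(q[0]-38),int(q[1]-58)
    m=cv2.resize(a[y0:y0+116,x0:x0+78],None,fx=k,fy=k,interpolation=cv2.INTER_CUBIC)
    pr=lambda X:np.int32([(proj(f,x)-[x0,y0]+.5)*k for x in X])
    for X,col in((P,(0,255,0)),(Q,(255,0,0)),(G,(0,0,255))): cv2.polylines(m,[pr(X)],1,col,1)
    print(x0,y0);im.append(m)
cv2.imwrite("pics/o2.png",np.hstack(im))
E
```

```text
[ 0.5642 -0.1367  0.1572 -0.002 ] [-0.8  2.5 -0.7  0.6  0.1 -0.5  2.  -1.3  0.9  0.   2.2 -0.4  1.8 -1.3
  0.3  1.4 -0.5  1.8 -0.  -1.6]
294 110
239 183
```

View pics/o2.png

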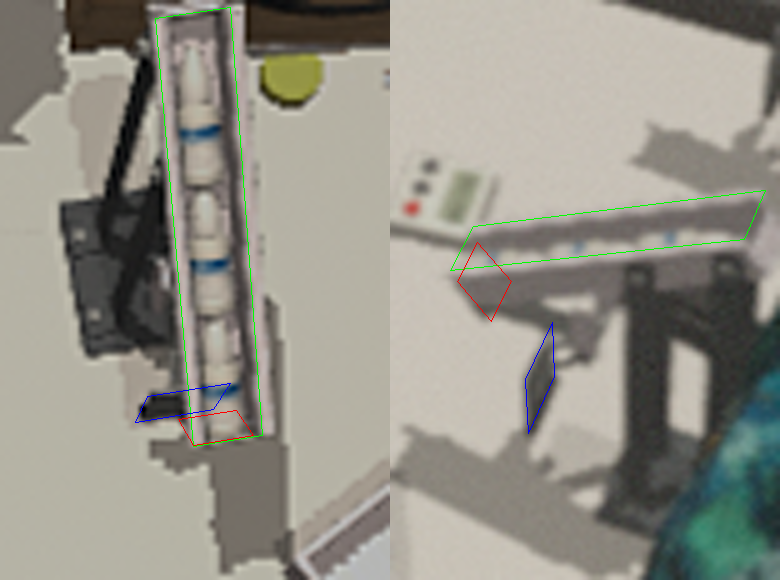

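```bash
cat > go.py <<'E'
import sys,numpy as np
from scipy.spatial.transform import Rotation as R
from workcell import bot
# target: x y z yaw(rad)
t=[float(a) for a in sys.argv[1:5]];o=bot.observe()
r=R.from_euler("xyz",o["tool_rot"]);d=r.inv().apply(np.array(t[:3])-o["position"])
x=r.as_matrix()[:,0];w=np.degrees(t[3]-np.arctan2(x[1],x[0]));w=(w+180)%360-180
print("shift",np.round(d,4),"twist",round(-w,2),"clock",o["clock"])
print(np.round(o["position"],4),np.round(o["tool_rot"],4),np.round(o["qpos"],3),np.round(o["force"],1),np.round(o["grip_width"],4),o["finger_force"])
E
python3 go.py .412 -.342 .15 2.213
```

```text
shift [ 0.2464 -0.1496  0.0813] twist -103.89 clock 1.45
[ 0.2432 -0.5757  0.2313] [-3.1415  0.      0.3997] [ 1.101  0.521 -0.036  1.599  0.021  1.021 -0.113] [-0.4 -0.7  0.4] 0.0853 0.0
```

Call:
carry_out(rows=[[[0.08,-0.05,0,-7],[0.12,-0.075,0,-14],[0.16,-0.1,0,-21],[0.2,-0.125,0,-28],[0.246,-0.15,0.02,-35],[0.246,-0.15,0.05,-42],[0.246,-0.15,0.081,-49],[0.246,-0.15,0.081,-56],[0.246,-0.15,0.081,-63],[0.246,-0.15,0.081,-70],[0.246,-0.15,0.081,-77],[0.246,-0.15,0.081,-84]]], grip=0.085)

```text
clock: 2.45
position: [0.4116, -0.3417, 0.1502]
tool_rot: [-3.142, -0.0, 1.872]
force: [0.6, -0.0, 0.1]
grip_width: 0.0848
finger_force: 0.0
```

```bash
python3 go.py .412 -.342 .071 2.213
```

```text
shift [-0.0004  0.0003  0.0792] twist -19.53 clock 2.45
[ 0.4116 -0.3417  0.1502] [-3.1416e+00 -1.0000e-04  1.8721e+00] [ 0.909  0.516 -0.441  1.897  0.3    0.794  0.607] [ 0.6 -0.   0.1] 0.0848 0.0
```

Call:
carry_out(rows=[[[0,0,0,-7],[0,0,0.0,-14],[0,0,0.02,-19.5],[0,0,0.05,-19.5],[0,0,0.079,-19.5],[0,0,0.079,-19.5]]])

```text
clock: 2.95
position: [0.4095, -0.3405, 0.0673]
tool_rot: [-3.14, -0.006, 2.206]
force: [-0.1, 0.8, -0.6]
grip_width: 0.0854
finger_force: 0.0
```

Call:
carry_out(rows=[[[0,0,0,0],[0,0,0,0],[0,0,0,0],[0,0,0,0],[0,0,0,0],[0,0,0,0],[0,0,0,0],[0,0,0,0]]], grip=0.0, grip_force=90)

```text
clock: 3.62
position: [0.4123, -0.3419, 0.0723]
tool_rot: [3.141, 0.002, 2.206]
force: [0.3, 2.6, 12.4]
grip_width: 0.0131
finger_force: 88.7
```

Call:
carry_out(rows=[[[0,0,-0.01,0],[0,0,-0.025,0],[0,0,-0.042,0],[0,0,-0.042,0]]])

```text
clock: 3.95
position: [0.4124, -0.3426, 0.1164]
tool_rot: [3.141, 0.003, 2.206]
force: [0.5, -0.1, -1.6]
grip_width: 0.0129
finger_force: 87.8
```

```bash
python3 go.py .3926 -.166 .113 1.728; python3 - <<'E'
from fit import *
np.set_printoptions(precision=4,suppress=True)
T=bot.grab_frame("top");S=bot.grab_frame("side");fs=(T,S)
o=bot.observe()["position"]
z=o[2]-.071
p=[.479,-.292,.642]
im=[]
for f in fs:
    a=cv2.cvtColor(f["pixels"],cv2.COLOR_RGB2BGR);k=3
    q=proj(f,[.479,-.292,.06]);x0,y0=int(q[0]-66),int(q[1]-66)
    m=cv2.resize(a[y0:y0+132,x0:x0+133],None,fx=k,fy=k,interpolation=cv2.INTER_CUBIC)
    for h in PAN[:2]:
        X=tf(p,h);X[:,2]+=z;cv2.polylines(m,[cv2.convexHull(np.int32([(proj(f,x)-[x0,y0]+.5)*k for x in X]))],1,(0,0,255),1)
    im.append(m)
cv2.imwrite("pics/o3.png",np.hstack(im))
E
```

```text
shift [0.1539 0.0888 0.0029] twist 27.38 clock 3.95
[ 0.4124 -0.3426  0.1164] [3.1409 0.0033 2.206 ] [ 0.948  0.579 -0.5    1.917  0.4    0.741  0.854] [ 0.5 -0.1 -1.6] 0.0129 87.77103424072266
```

View pics/o3.png

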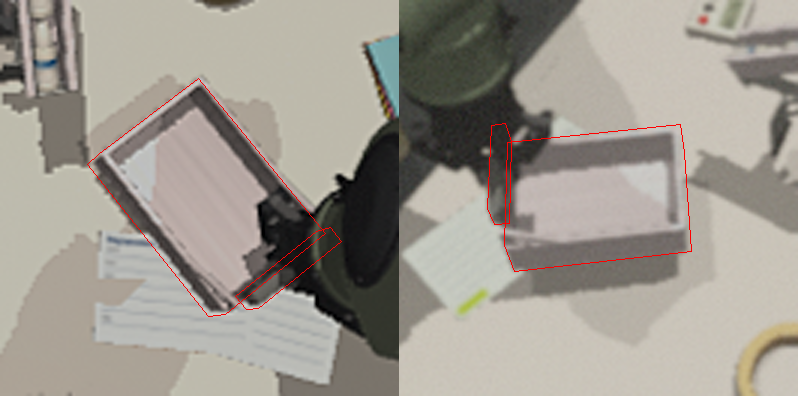

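Call:
carry_out(rows=[[[0.014,0.008,0.001,2.5],[0.028,0.016,0.001,5],[0.042,0.024,0.001,7.5],[0.056,0.032,0.001,10],[0.07,0.04,0.001,12.5],[0.084,0.048,0.002,15],[0.098,0.056,0.002,17.5],[0.112,0.064,0.002,20],[0.126,0.072,0.003,22.5],[0.14,0.08,0.003,25],[0.154,0.089,0.003,27.4],[0.154,0.089,0.003,27.4]]])

```text
clock: 5.05
position: [0.3911, -0.1623, 0.1099]
tool_rot: [-3.141, -0.001, 1.728]
force: [1.0, 0.4, -2.9]
grip_width: 0.0127
finger_force: 87.8
```

```bash
python3 - <<'E'
from fit import *
np.set_printoptions(precision=4,suppress=True)
T=bot.grab_frame("top");S=bot.grab_frame("side");fs=(T,S)
o=bot.observe();z=o["position"][2]-.071
a=o["tool_rot"][2]-np.pi/2;p=[o["position"][0]+.0835*np.cos(a),o["position"][1]+.0835*np.sin(a),a];print(o["position"],o["tool_rot"],p)
d=[.564,-.139,.157];c,s=np.cos(d[2]),np.sin(d[2]);dx,dy=p[0]-d[0],p[1]-d[1];print("in disp",c*dx+s*dy,-s*dx+c*dy,p[2]-d[2])
im=[]
P=tf(d,[[-.016,.017,.19],[.156,.017,.302],[.156,-.017,.302],[-.016,-.017,.19]]);Q=tf(d,[[.03,-.022,.108],[.03,.022,.108],[.03,.022,.047],[.03,-.022,.047]])
for f in fs:
    a=cv2.cvtColor(f["pixels"],cv2.COLOR_RGB2BGR);k=4
    q=proj(f,[.54,-.14,.1]);x0,y0=int(q[0]-50),int(q[1]-70)
    m=cv2.resize(a[y0:y0+140,x0:x0+100],None,fx=k,fy=k,interpolation=cv2.INTER_CUBIC)
    pr=lambda X:np.int32([(proj(f,x)-[x0,y0]+.5)*k for x in X])
    for h in PAN[:2]:
        X=tf(p,h);X[:,2]+=z;cv2.polylines(m,[cv2.convexHull(pr(X))],1,(0,0,255),1)
    for X,col in((P,(0,255,0)),(Q,(255,0,0))): cv2.polylines(m,[pr(X)],1,col,1)
    im.append(m)
cv2.imwrite("pics/o4.png",np.hstack(im))
E
```

```text
[ 0.3915 -0.1647  0.11  ] [-3.1408 -0.0002  1.73  ] [np.float64(0.47395121325676665), np.float64(-0.1514789172863995), np.float64(0.15915746501773587)]
in disp -0.0908924094820144 0.001754214674129024 0.0021574650177358656
```

View pics/o4.png

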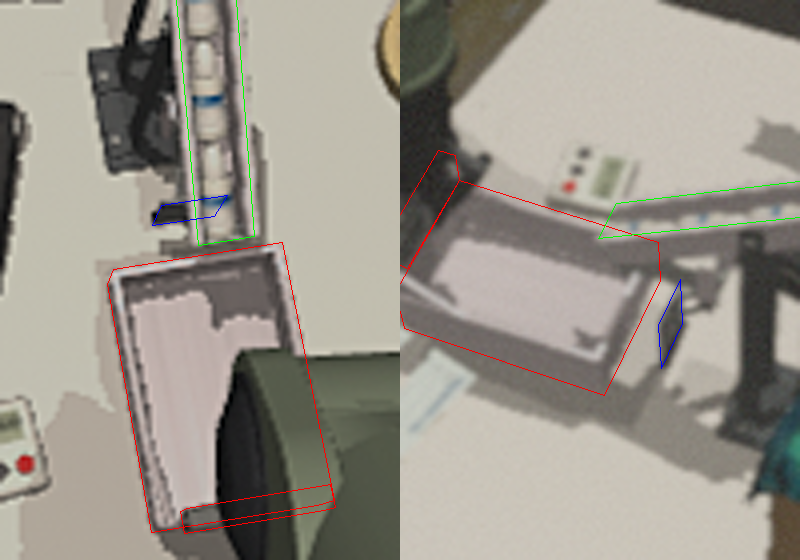

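Call:
carry_out(rows=[[[0,0.005,-0.005,0],[0,0.014,-0.005,0],[0,0.022,-0.005,0],[0,0.03,-0.005,0],[0,0.037,-0.005,0],[0,0.044,-0.005,0],[0,0.051,-0.005,0],[0,0.058,-0.005,0],[0,0.064,-0.005,0],[0,0.064,-0.005,0],[0,0.064,-0.005,0],[0,0.064,-0.005,0]]])

```text
clock: 6.15
position: [0.454, -0.1548, 0.1147]
tool_rot: [-3.139, -0.001, 1.728]
force: [-6.2, 0.1, -4.8]
grip_width: 0.0126
finger_force: 88.8
```

```bash
cat > chk.py <<'E'
from fit import *
import sys
T=bot.grab_frame("top");S=bot.grab_frame("side")
o=bot.observe();print(o["clock"],o["position"],o["tool_rot"],o["force"],o["grip_width"])
im=[]
for f in (T,S):
    print([(np.round(b["position"]).tolist(),round(b["conf"],2)) for b in bot.look_for(f,"bottle_1")])
    a=cv2.cvtColor(f["pixels"],cv2.COLOR_RGB2BGR);k=4
    q=proj(f,[float(v) for v in sys.argv[2:5]]);x0,y0=max(0,int(q[0]-50)),max(0,int(q[1]-70))
    im.append(cv2.resize(a[y0:y0+140,x0:x0+100],None,fx=k,fy=k,interpolation=cv2.INTER_CUBIC))
cv2.imwrite("pics/"+sys.argv[1],np.hstack(im))
E
python3 chk.py o5.png .54 -.14 .1
```

```text
6.25 [ 0.45384287 -0.15493781  0.11477517] [-3.13918039e+00 -6.19483705e-04  1.72819908e+00] [-5.92698904  0.1320227  -7.05011943] 0.012735871606378011
[([326.0, 212.0], 0.56)]
[([237.0, 244.0], 0.48)]
```

View pics/o5.png

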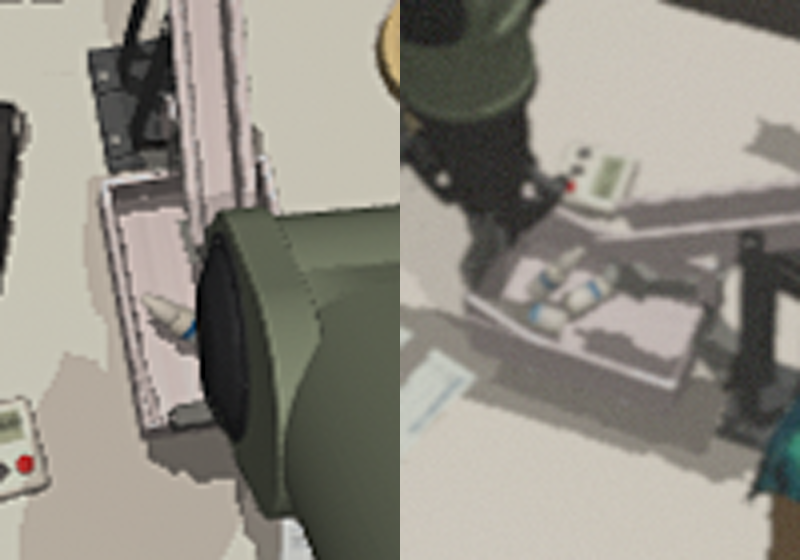

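Call:
carry_out(rows=[[[0,-0.004,0,0],[0,-0.01,0,0],[0,-0.017,0,0],[0,-0.024,0,0],[0,-0.031,0,0],[0,-0.038,0,0],[0,-0.045,0,0],[0,-0.052,0,0],[0,-0.058,0,0],[0,-0.062,0,0],[0,-0.064,0,0],[0,-0.064,0,0]]])

```text
clock: 7.35
position: [0.3915, -0.1652, 0.1154]
tool_rot: [3.142, 0.0, 1.728]
force: [0.4, -0.7, -2.1]
grip_width: 0.0128
finger_force: 89.5
```

```bash
python3 go.py .405 -.03 .143 1.72; python3 - <<'E'
from h import *
T=bot.grab_frame("top")
for n in ["cassette_mouth","cassette_dispenser","cassette_gate","stapler","cassette_1"]:
    try: print(n,[(np.round(b["position"]).tolist(),round(b["conf"],2)) for b in bot.look_for(T,n)])
    except Exception as e: print(n,e)
print(at_z(T,(216,193),.19),at_z(T,(205,103),.302),at_z(T,(279,210),.04))
E
```

```text
shift [ 0.1314  0.0345 -0.0277] twist 0.44 clock 7.35
[ 0.3915 -0.1652  0.1154] [3.1416e+00 1.0000e-04 1.7277e+00] [ 0.58   0.426 -0.399  2.193  0.3    0.573  0.116] [ 0.4 -0.7 -2.1] 0.0128 89.51576471328735
cassette_mouth it knows: bottle, bottle_dispenser, bottle_gate, bottle_mouth, bottle_paddle, cassette, cassette_dispenser, cassette_gate, mat, pan, pan_grip, sanitiser, stapler, tape_roll, timer
cassette_dispenser [([213.0, 148.0], 0.71), ([154.0, 145.0], 0.16)]
cassette_gate []
stapler [([216.0, 190.0], 0.39)]
cassette_1 [([208.0, 151.0], 0.58), ([215.0, 176.0], 0.55)]
[0.56030978 0.15636018 0.19      ] [0.73879596 0.16918166 0.302     ] [0.54667821 0.00490586 0.04      ]
```

Call:
carry_out(rows=[[[0,0,-0.005,0],[0.003,0,-0.013,0],[0.009,0.001,-0.021,0],[0.018,0.004,-0.026,0],[0.03,0.008,-0.028,0],[0.044,0.012,-0.028,0],[0.059,0.016,-0.028,0],[0.074,0.02,-0.028,0],[0.089,0.024,-0.028,0],[0.104,0.028,-0.028,0],[0.118,0.032,-0.028,0],[0.131,0.0345,-0.028,0]]])

```text
clock: 8.6
position: [0.4056, -0.0284, 0.144]
tool_rot: [3.141, 0.0, 1.729]
force: [-0.4, 0.5, -2.5]
grip_width: 0.0125
finger_force: 89.5
```

```bash
python3 go.py .395 .14 .143 1.717
```

```text
shift [0.168  0.0161 0.001 ] twist 0.68 clock 8.6
[ 0.4056 -0.0284  0.144 ] [3.1405 0.     1.7289] [ 0.309  0.351 -0.465  2.212  0.265  0.629 -0.189] [-0.4  0.5 -2.5] 0.0125 89.53022360801697
```

Call:
carry_out(rows=[[[0.012,0.002,0,0],[0.026,0.004,0,0],[0.04,0.006,0,0],[0.054,0.007,0,0.2],[0.068,0.008,0,0.3],[0.082,0.009,0,0.4],[0.096,0.01,0,0.5],[0.11,0.011,0,0.6],[0.125,0.012,0,0.7],[0.14,0.014,0,0.7],[0.154,0.015,0,0.7],[0.168,0.016,0,0.7]]])

```text
clock: 9.6
position: [0.3944, 0.1398, 0.144]
tool_rot: [3.141, -0.0, 1.716]
force: [1.1, 0.5, -2.8]
grip_width: 0.013
finger_force: 89.5
```

```bash
python3 go.py .3934 .3024 .143 1.717
```

```text
shift [0.161  0.0226 0.001 ] twist -0.04 clock 9.6
[0.3944 0.1398 0.144 ] [ 3.1408e+00 -2.0000e-04  1.7164e+00] [-0.076  0.372 -0.496  2.183  0.291  0.647 -0.632] [ 1.1  0.5 -2.8] 0.013 89.5199203491211
```

Call:
carry_out(rows=[[[0.014,0.002,0,0],[0.029,0.004,0,0],[0.044,0.006,0,0],[0.059,0.008,0,0],[0.074,0.01,0,0],[0.089,0.012,0,0],[0.104,0.014,0,0],[0.119,0.016,0,0],[0.134,0.019,0,0],[0.147,0.021,0,0],[0.156,0.022,0,0],[0.161,0.0225,0,0]]])

```text
clock: 10.6
position: [0.3933, 0.3023, 0.1436]
tool_rot: [3.141, -0.001, 1.717]
force: [-0.1, -0.4, -2.8]
grip_width: 0.0128
finger_force: 89.5
```

Call:
carry_out(rows=[[[0,0,0,0],[0,0,0.01,0],[0,0,0.02,0],[0,0,0.03,0],[0,0,0.04,0],[0,0,0.046,0],[0,0,0.05,0],[0,0,0.05,0]]])

```text
clock: 11.27
position: [0.3934, 0.3005, 0.0923]
tool_rot: [-3.14, 0.001, 1.716]
force: [-0.1, -1.5, -3.5]
grip_width: 0.0128
finger_force: 89.5
```

```bash
python3 go.py .3934 .3024 .078 1.717; python3 - <<'E'
from fit import *
np.set_printoptions(precision=4,suppress=True)
T=bot.grab_frame("top");S=bot.grab_frame("side");fs=(T,S)
o=bot.observe();z=o["position"][2]-.071
a=o["tool_rot"][2]-np.pi/2;p=[o["position"][0]+.0835*np.cos(a),o["position"][1]+.0835*np.sin(a),a];print(p,z)
mt=[.4758,.3145,.146]
im=[]
for f in fs:
    A=cv2.cvtColor(f["pixels"],cv2.COLOR_RGB2BGR);k=4
    q=proj(f,[.476,.31,.03]);x0,y0=int(q[0]-50),int(q[1]-60)
    m=cv2.resize(A[y0:y0+125,x0:x0+100],None,fx=k,fy=k,interpolation=cv2.INTER_CUBIC)
    pr=lambda X:np.int32([(proj(f,x)-[x0,y0]+.5)*k for x in X])
    for h in PAN[:2]:
        X=tf(p,h);X[:,2]+=z;cv2.polylines(m,[cv2.convexHull(pr(X))],1,(0,0,255),1)
    cv2.polylines(m,[cv2.convexHull(pr(tf(mt,MAT[0])))],1,(0,255,0),1)
    im.append(m)
cv2.imwrite("pics/o6.png",np.hstack(im))
E
```

```text
shift [0.0019 0.0003 0.0143] twist -0.07 clock 11.2667
[0.3934 0.3005 0.0923] [-3.1403e+00  6.0000e-04  1.7159e+00] [-0.436  0.562 -0.444  2.033  0.398  0.632 -1.001] [-0.1 -1.5 -3.5] 0.0128 89.51855778694153
[np.float64(0.4764466667447256), np.float64(0.3128855253878891), np.float64(0.14498328064688026)] 0.022344469758363655
```

View pics/o6.png

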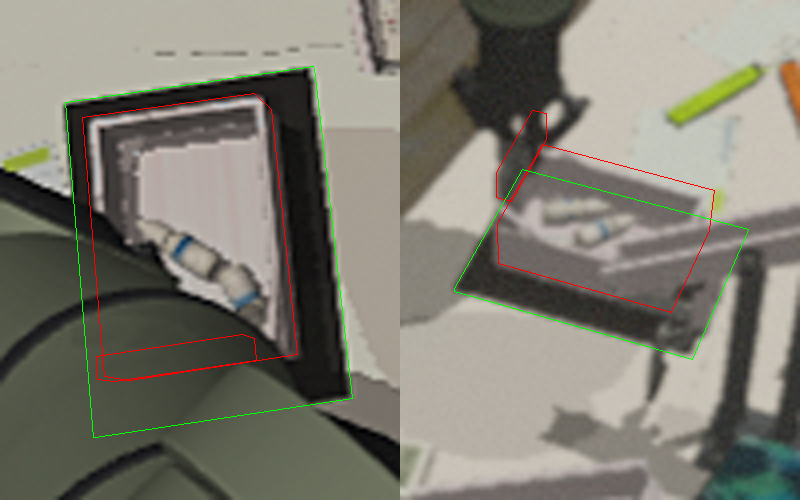

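Call:
carry_out(rows=[[[0.003,0.003,0,0],[0.003,0.003,0.004,0],[0.003,0.003,0.008,0],[0.003,0.003,0.011,0],[0.003,0.003,0.014,0],[0.003,0.003,0.015,0],[0.003,0.003,0.015,0]]])

```text
clock: 11.95
position: [0.3961, 0.3042, 0.0782]
tool_rot: [-3.141, 0.0, 1.716]
force: [-2.7, -1.3, 2.5]
grip_width: 0.0131
finger_force: 90.5
```

Call:
carry_out(rows=[[[0,0,0.001,0],[0,0,0.002,0],[0,0,0.002,0],[0,0,0.002,0]]])

```text
clock: 12.28
position: [0.3963, 0.3043, 0.0765]
tool_rot: [3.141, -0.0, 1.716]
force: [-4.3, -0.9, 4.1]
grip_width: 0.0127
finger_force: 91.3
```

Call:
carry_out(rows=[[[0,0,0.001,0],[0,0,0.002,0],[0,0,0.002,0],[0,0,0.002,0]]], grip_force=30)

```text
clock: 12.62
position: [0.3964, 0.3043, 0.0764]
tool_rot: [3.14, 0.0, 1.716]
force: [-17.1, -11.1, 56.4]
grip_width: 0.013
finger_force: 99.2
```

Call:
carry_out(rows=[[[0,0,-0.002,0],[0,0,-0.002,0],[0,0,-0.002,0]]])

```text
clock: 12.87
position: [0.3964, 0.3043, 0.0765]
tool_rot: [3.141, -0.0, 1.716]
force: [-3.4, 0.0, 6.1]
grip_width: 0.0129
finger_force: 91.6
```

Call:
carry_out(rows=[[[0,0,0,0],[0,0,0,0],[0,0,0,0],[0,0,0,0],[0,0,0,0],[0,0,0,0]]], grip=0.05)

```text
clock: 13.37
position: [0.3963, 0.3041, 0.0762]
tool_rot: [-3.141, 0.0, 1.716]
force: [0.2, 0.1, -0.5]
grip_width: 0.05
finger_force: 0.0
```

Call:
carry_out(rows=[[[0,0,-0.01,0],[0,0,-0.03,0],[0,0,-0.06,0],[0,0,-0.1,0],[0,-0.04,-0.13,0],[0,-0.08,-0.15,0],[0,-0.08,-0.15,0]]])

```text
clock: 13.95
position: [0.3138, 0.2926, 0.2294]
tool_rot: [3.139, -0.001, 1.718]
force: [1.0, 2.0, 0.7]
grip_width: 0.0499
finger_force: 0.0
```

```bash
python3 go.py .3 -.3 .3 1.717
```

```text
shift [-0.5842 -0.1004 -0.0712] twist 0.06 clock 13.95
[0.3138 0.2926 0.2294] [ 3.139e+00 -7.000e-04  1.718e+00] [-0.383  0.252 -0.594  2.068  0.186  0.87  -0.935] [1.  2.  0.7] 0.0499 0.0
```

Call:
carry_out(rows=[[[0.03,0,-0.01,0],[0.07,0,-0.03,0],[0.11,0,-0.05,0],[0.15,0,-0.05,0],[0.18,0,-0.05,0],[0.2,0,-0.05,0],[0.2,0,-0.05,0],[0.2,0,-0.05,0]]])

```text
clock: 14.62
position: [0.2874, 0.491, 0.2764]
tool_rot: [-3.141, 0.0, 1.718]
force: [-0.4, -0.7, 0.3]
grip_width: 0.0505
finger_force: 0.0
```

```bash
python3 - <<'E'
from fit import *
np.set_printoptions(precision=4,suppress=True)
T=bot.grab_frame("top");S=bot.grab_frame("side");fs=(T,S)
M=masks(fs,"pan",[.476,.314,.03])
p,e=fit(fs,M,[.476,.314,.15],PAN,.004);print(p,e);print(fit(fs[:1],M[:1],[.476,.314,.15],PAN,.004))
m=[.4758,.3145,.146]
im=[]
for f in fs:
    A=cv2.cvtColor(f["pixels"],cv2.COLOR_RGB2BGR);k=4
    q=proj(f,[.476,.31,.03]);x0,y0=int(q[0]-50),int(q[1]-60)
    c=cv2.resize(A[y0:y0+125,x0:x0+100],None,fx=k,fy=k,interpolation=cv2.INTER_CUBIC)
    pr=lambda X:np.int32([(proj(f,x)-[x0,y0]+.5)*k for x in X])
    for h in PAN[:2]:
        X=tf(p,h);X[:,2]+=.004;cv2.polylines(c,[cv2.convexHull(pr(X))],1,(0,0,255),1)
    cv2.polylines(c,[cv2.convexHull(pr(tf(m,MAT[0])))],1,(0,255,0),1)
    im.append(c)
cv2.imwrite("pics/o7.png",np.hstack(im));save(T,"t7.png")
E
```

```text
pan [(array([328., 190.]), 0.25)]
pan [(array([296., 158.]), 0.86)]
[0.4732 0.316  0.1321] 1.3905977945443992
(array([ 0.476,  0.314, -0.05 ]), np.float64(1.0))
```

View pics/o7.png

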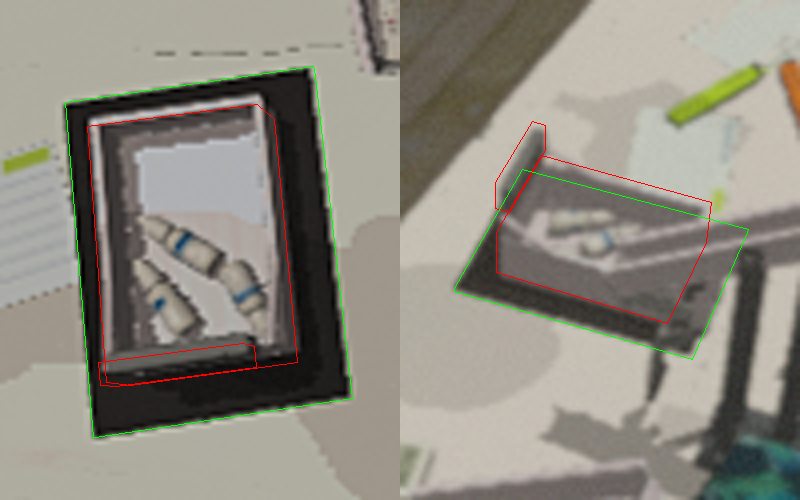

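View pics/t7.png

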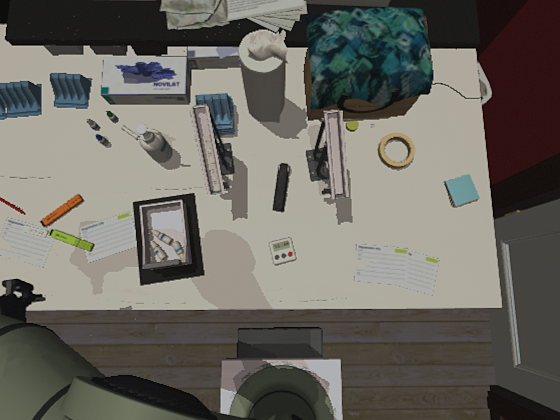

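```bash
python3 -c "
from workcell import bot
print(bot.job_done())"
```

```text
the job is handed in; nothing more can be done
None
```

I handed the job in at about 15 s on the robot's clock: all three bottles are in the pan, which stands within about 5 mm of the mat's middle, square to it and wholly on it; the last picture showed both gates apparently shut and the other objects in place.

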